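# Zero the paper dispenser's length counter and pin it

### The arm

A 6-joint arm with a two-finger parallel gripper is mounted at the origin on the work surface. World frame = base frame: x ahead of the robot, y to its left, z up, the work surface at z = 0. Lengths are in m, angles in rad, forces in N, time in s.
With the tool pointing down it reaches from about 0.4 to 0.925 m from the base axis. Payload 3.4 kg.
Tool frame: the origin (TCP) lies at the very end of the fingers, on their centre line; the grasp point (between the pads) lies 19 mm behind it (r.grasp_offset is the distance from the TCP to the grasp point, in m); z points along the fingers, y is the line along which they close (so a half turn about z gives the same grasp; the last joint's range is limited). The gripper opens to 85 mm and grips with 20 to 120 N. Pads are 22 mm wide; open, the fingers measure 114 mm over their backs; the gripper's body (76 mm by 85 mm) begins 54 mm behind the grasp point. The pads swing forward as they close: fully open they stand 13 mm farther back than shut.
Start: joints at [-0.073, 0.307, 1.506, -0, 1.328, -0.073], TCP at [0.575, -0, 0.194] pointing down, gripper open.
Joint ranges: [-3.12, 3.12], [-1.05, 2.28], [0.14, 2.33], [-1.42, 4.57], [0.1, 2.73], [-2.68, 2.68]. Speed limits (rad/s): [2.57, 2.57, 3.14, 3.14, 3.14, 3.14].

### API

Orientations are given as a unit quaternion [w, x, y, z].
In Python, from plant import r, snapshot, camera_params gives the robot as it stands. The module is installed in compiled form; this text tells all that it offers.
- The arm moves only by the tool arm_command, never from a script. Its argument "plan" is a list of rows, each an object of numbers: "fingers": the closure, from 0 (fully open) to 1 (shut); "tx", "ty", "tz": the shift along the tool's x, y, z in m; "twist": the turn about the tool's z in degrees. In form: [{"fingers": .., "tx": .., "ty": .., "tz": .., "twist": ..}, ...]. A call has 1 to 8 rows; each row is the pose to reach, as a shift and turn from the pose commanded when the call began, along the tool's axes at that moment; what a row does not reach only later rows make up. A row lasts 1/8 s, in which the tool goes at most 62.5 mm and 10.7 degrees, less where a joint would pass 70% of its speed; a pose out of reach is approached as far as the arm can. A call with a gripper value outside its range is refused whole. The fingers move at their own pace and stop on an object; the grip force is fixed at half the most. Time passes only in rows, so rows that repeat a pose let the fingers close. It gives the time, the measured TCP pose, the force, the opening and the grip force at its end, in the units of the state.
- r.get_obs(): the state, without advancing time (a new reading comes with each control period).
- snapshot(name): name is "scene" or "side" or "wrist"; returns the picture (400x640x3 uint8, red, green, blue); there is no depth.
- camera_params(name): a dict with "K" (3x3 intrinsics, pixels), "D" ([k1, k2, p1, p2, k3] as OpenCV has them; the pictures are not rectified), "rvec" (rotation vector, rad) and "tvec" (3), from world to camera coordinates, as OpenCV has them; the wrist camera has in their place "hand_eye" (4x4, takes a point from camera to tool coordinates, whose origin is the TCP and whose axes are the flange's). Camera axes: x right, y down, z forward; pixel columns grow to the right and rows downward; lengths in m; the calibration is good to about 2 mm. A picture is of the moment at which its call begins: read the wrist's pose just before it. camera_params takes no time and is no camera call.
- r.close_job(): hands the job in; it is judged then, once.
The state is a dict: "time": time; "joint_pos": joint angles; "qd": joint speeds; "effort": joint torques, N m; "eef_pos": TCP position; "orientation": TCP orientation; "contact_force": force on the tool from outside, world axes, zero at the start; "ft_torque": the same for the moment, N m; "gripper_width": opening from 0.0 (shut) to 1.0 (fully open); "grasp_force": force on a finger pad.
Only numpy, scipy, OpenCV 4.12 (cv2) and the standard library are available. Lean on these libraries where they do the work, as an engineer would, in place of code of your own. Each camera call takes 0.05 s, during which the arm holds its last target. There are 200 camera calls.

### The job

Turn the reset knob on the paper dispenser's sloped panel anticlockwise all the way back, until its pointer stands at the zero stop post. Then take the locking pin (round handle with a flat top and a wide disc collar) out of the tool block, put it through the steel eyelet next to the pointer until its collar sits fully home on the eyelet, and let go. Leave the knob at zero, and do not push the other tools, the carton or the tape roll about.

Things in the scene. Friction and masses are not known exactly. Their poses are not given: they have to be found in the camera images.
- reset_knob (a joint): angle of the reset knob in rad: 0 = at the zero stop (pointer along the panel's +x, up the slope), growing clockwise as seen looking down on the panel, up to 3.9. It starts between 1.0 and 3.6 and stays where it is left (stiff, about 0.06 N m).
- knob_grip (a point): on the knob's axis at grip height, 50 mm above the panel's underside; z along the axis outwards, x along the bar to the pointer. Knob: black disc 76 mm across, 10 mm high, with a bar grip 70 mm long, 16 mm thick, its top 12 mm above this point. From one end of the bar a slim aluminium pointer, 10 mm wide, runs out to 68 mm from the axis, 12 to 20 mm above the panel's upper face.
- panel: grey sloped panel, 180 x 180 x 12 mm, leaning 30 degrees to the robot's side, free air under its upper part; origin in the centre of its underside, on the knob's axis, 110 mm above the bench; x up the slope, z square to it outwards (upper face at z = 12 mm). Zero stop: a steel post 8 mm thick, 24 mm high, at x = 56, y = 9.5 mm.
- dispenser: fixed paper dispenser that carries the panel; origin on the bench under the panel's centre, x away from the robot at yaw 0. Base plate 370 x 200 x 10 mm (x from -90 to 280 mm); behind the panel, its axis along y at x = 190 mm, lies a paper roll 120 mm thick, 150 mm long, top 142 mm above the bench.
- eye (a point): centre of the upper rim of the steel eyelet on the panel, at panel x = 54, y = -26, z = 22 mm: a ring 28 mm outside, hole 16 mm, going right through ring and panel (22 mm) with free air below; axis and axes those of the panel.
- lock_pin: locking pin, round about its z; origin at the centre of its collar's underside. Below: steel rod 12 mm thick, 56 mm long, its last 12 mm tapered to 5 mm. Collar 30 mm across, 6 mm high. Above it a black flat-topped round handle 22 mm thick, z = 6 to 76 mm. About 90 g. Starts upright in one of the block's three holes, collar on the block's top.
- tool_block: wooden block 70 x 230 x 65 mm, fixed; origin in the centre of its underside; three through holes 16 mm wide along its y at -70, 0 and 70 mm hold the pin and two other tools in any order.
- ball_tool: bystander: tool in the block with a black round handle 22 mm thick that ends in a ball 36 mm across, top 80 mm above its origin at the block's top, no wide collar.
- square_tool: bystander: tool in the block with a black square handle 24 mm thick and 90 mm high above its origin at the block's top.
- carton: bystander: closed cardboard carton 70 x 120 x 140 mm (x, y, z) standing behind the tool block; origin in the centre of its underside.
- tape_roll: bystander: roll of clear tape 110 mm across, 48 mm high, lying flat in front of the dispenser; origin in the centre of its underside.

How it is judged:
By the outcome, as a careful person would: the job done as asked, in the order asked, and still so for the second after the job is handed in, with the robot touching nothing.
It also fails if it takes over 72 s, if anything falls off the work surface, if the arm or the gripper's body presses on something with over 40 N, if the wrist force passes 120 N, or if a joint passes its speed limit or range.

## Working session

There is one attempt and no reset: what is moved stays moved. The work goes in short steps, Python scripts to look and compute and a tool call to move; the robot and the scene stay as the last step left them, time stands still between calls to the robot, and variables do not carry over. Pictures are saved under pics/ and viewed, at most 10 in all, crops included, and the job is handed in when it is done.

Besides the shell and the picture viewer there is one more tool, called after "Emit:" as name(argument=value, ...), one argument or row to a line, values as JSON. arm_command: Moves the arm, as the interface text tells. Its arguments: {"type":"object","properties":{"plan":{"type":"array"}},"required":["plan"]}

```bash
mkdir -p pics; cat > h.py <<'E'
import numpy as np, cv2
from scipy.spatial.transform import Rotation as R
from plant import r, snapshot, camera_params
def cam(name,obs=None):
    p=camera_params(name);K=np.array(p["K"]);D=np.array(p["D"])
    if "rvec" in p:
        Rm=cv2.Rodrigues(np.array(p["rvec"],float))[0];t=np.array(p["tvec"],float).ravel()
    else:
        o=obs or r.get_obs();q=o["orientation"]
        T=np.eye(4);T[:3,:3]=R.from_quat([q[1],q[2],q[3],q[0]]).as_matrix();T[:3,3]=o["eef_pos"]
        C=np.linalg.inv(T@np.array(p["hand_eye"]));Rm=C[:3,:3];t=C[:3,3]
    return K,D,Rm,t
def ray(c,uv):
    K,D,Rm,t=c
    n=cv2.undistortPoints(np.array(uv,float).reshape(-1,1,2),K,D).reshape(-1,2)
    d=np.c_[n,np.ones(len(n))]@Rm
    return -Rm.T@t,d/np.linalg.norm(d,axis=1)[:,None]
def onz(c,uv,z):
    o,d=ray(c,uv);return o+d*((z-o[2])/d[:,2])[:,None]
def tri(c1,u1,c2,u2):
    o1,d1=ray(c1,u1);o2,d2=ray(c2,u2);out=[]
    for a,b in zip(d1,d2):
        s=np.linalg.lstsq(np.c_[a,-b],o2-o1,rcond=None)[0]
        p,q=o1+a*s[0],o2+b*s[1];out.append(np.r_[(p+q)/2,np.linalg.norm(p-q)])
    return np.array(out)
def proj(c,P):
    K,D,Rm,t=c;return cv2.projectPoints(np.array(P,float).reshape(-1,1,3),cv2.Rodrigues(Rm)[0],t,K,D)[0].reshape(-1,2)
def save(n,im,s=1): cv2.imwrite("pics/"+n+".png",cv2.resize(im[:,:,::-1],None,fx=s,fy=s,interpolation=cv2.INTER_CUBIC))
E
python3 - <<'E'
from h import *
a,b=snapshot("scene"),snapshot("side")
np.save("a.npy",a);np.save("b.npy",b)
save("scene",a,1.25);save("side",b,1.25)
o=r.get_obs();print(o["time"],o["eef_pos"],o["orientation"],r.grasp_offset)
for n in("scene","side"):
    c=cam(n);print(n,-c[2].T@c[3],c[2][2])
print(camera_params("wrist")["hand_eye"])
E
```

```text
0.1 [5.74313361e-01 3.41846583e-05 1.93490639e-01] [-6.92772314e-04  7.07110087e-01  7.07102890e-01 -5.89833333e-04] 0.0187
scene [0.85468409 0.44625875 0.77457642] [-0.33505855 -0.53327894 -0.77675565]
side [0.2174349  1.00067711 0.77271991] [ 0.28676291 -0.80089438 -0.52567597]
[[-9.49989384e-05 -9.56272496e-01 -2.92477185e-01  7.44681395e-02]
 [ 9.99999993e-01 -7.16242153e-05 -9.06281653e-05 -3.49079527e-05]
 [ 6.57167730e-05 -2.92477191e-01  9.56272497e-01 -1.79056059e-01]
 [ 0.00000000e+00  0.00000000e+00  0.00000000e+00  1.00000000e+00]]
```

View pics/scene.png

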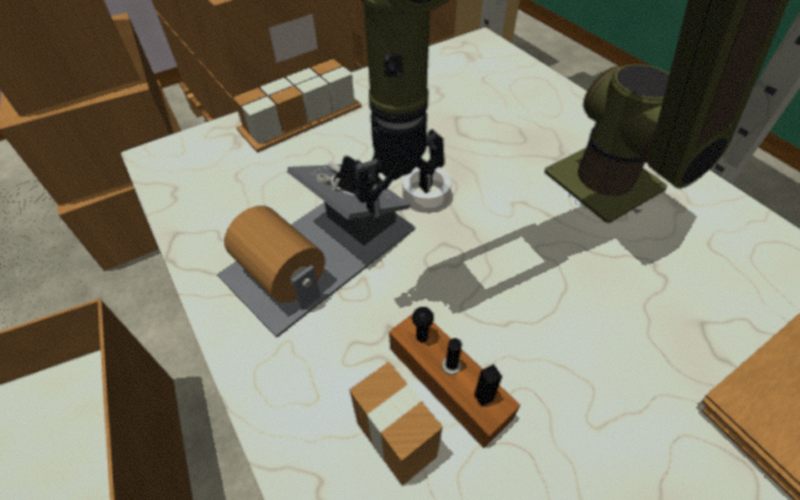

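View pics/side.png

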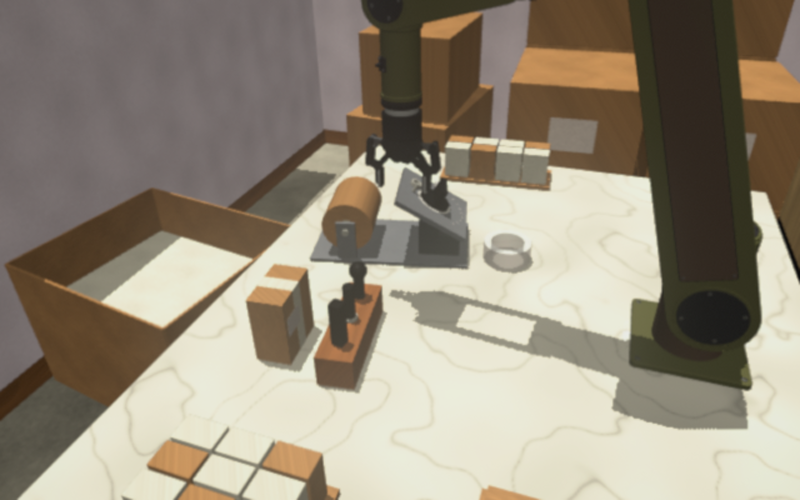

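The scene view shows the pin as the middle tool, with its light collar at (452,367) in the enlarged picture. The ball tool is at (423,320) and the square one at (488,385). The dispenser's base corners are at (413,228), (278,333) and (219,272). In the side view the knob faces the robot near (430,200), partly hidden by the gripper.

```bash
python3 - <<'E'
from h import *
s=cam("scene");d=cam("side")
print("base",onz(s,np.array([[413,228],[278,333],[219,272]])/1.25,.01))
print("pin collar s",onz(s,np.array([[452,367]])/1.25,.068), "side",onz(d,np.array([[351,319]])/1.25,.068))
print("block top",onz(s,np.array([[518,405],[487,437],[390,340],[418,316]])/1.25,.065))
print("panel corners s",tri(s,np.array([[289,169]])/1.25,d,np.array([[411,169]])/1.25))
print("pin top",tri(s,np.array([[455,341]])/1.25,d,np.array([[350,286]])/1.25))
E
```

```text
base [[ 0.46965966 -0.11338349  0.01      ]
 [ 0.81620066 -0.03525448  0.01      ]
 [ 0.86042586 -0.22772913  0.01      ]]
pin collar s [[0.61068076 0.20887737 0.068     ]] side [[0.60561281 0.21206848 0.068     ]]
block top [[0.56272656 0.31261767 0.065     ]
 [0.63243555 0.32420968 0.065     ]
 [0.6672504  0.11298123 0.065     ]
 [0.60235656 0.10001035 0.065     ]]
panel corners s [[ 0.65446358 -0.28168388  0.14725552  0.00836915]]
pin top [[0.60667948 0.2017993  0.13733421 0.001744  ]]
```

Emit:
arm_command(
  plan=[
    {"fingers":0,"tx":0,"ty":0,"tz":-0.06,"twist":-10},
    {"fingers":0,"tx":-0.03,"ty":0,"tz":-0.11,"twist":-20},
    {"fingers":0,"tx":-0.08,"ty":0,"tz":-0.11,"twist":-30},
    {"fingers":0,"tx":-0.13,"ty":0,"tz":-0.11,"twist":-40},
    {"fingers":0,"tx":-0.18,"ty":0,"tz":-0.11,"twist":-50},
    {"fingers":0,"tx":-0.193,"ty":0,"tz":-0.11,"twist":-60},
    {"fingers":0,"tx":-0.193,"ty":0,"tz":-0.11,"twist":-70},
    {"fingers":0,"tx":-0.193,"ty":0,"tz":-0.11,"twist":-80},
  ],
)

```text
time: 1.1
eef_pos: [0.5745, -0.1935, 0.3035]
orientation: [-0.001, 0.085, 0.996, 0.0]
contact_force: [-0.2, 0.3, 0.3]
gripper_width: 1.0
grasp_force: 0.0
```

Emit:
arm_command(
  plan=[
    {"fingers":0,"tx":0,"ty":0,"tz":0,"twist":-10},
    {"fingers":0,"tx":0,"ty":0,"tz":0,"twist":-20},
    {"fingers":0,"tx":0,"ty":0,"tz":0,"twist":-22.7},
    {"fingers":0,"tx":0,"ty":0,"tz":0,"twist":-22.7},
  ],
)

```text
time: 1.6
eef_pos: [0.5747, -0.1929, 0.3037]
orientation: [-0.001, -0.11, 0.994, 0.0]
contact_force: [-0.2, 0.0, 0.2]
gripper_width: 1.001
grasp_force: 0.0
```

```bash
python3 - <<'E'
from h import *
o=r.get_obs();w=snapshot("wrist");np.save("w.npy",w);save("w1",w,1.25)
b=snapshot("side");np.save("b2.npy",b)
print(o["time"],o["eef_pos"],o["orientation"],o["joint_pos"]); c=cam("wrist",o)
y=np.radians(12.7);O=np.array([.565,-.193,.11])
X=np.array([np.cos(y)*.866,np.sin(y)*.866,.5]);Y=np.array([-np.sin(y),np.cos(y),0]);Z=np.cross(X,Y)
for p in [(90,90,12),(90,-90,12),(-90,90,12),(-90,-90,12),(54,-26,22),(56,9.5,36),(0,0,62)]:
    print(p,proj(c,O+.001*np.array(p)@np.array([X,Y,Z]))*1.25)
E
```

```text
1.6 [ 0.57469822 -0.192888    0.3037249 ] [-5.14436202e-04 -1.10288496e-01  9.93899443e-01  2.83193811e-04] [-3.93488519e-01  2.92093950e-01  1.25522848e+00 -9.16118806e-07
  1.59544469e+00 -2.18531153e+00]
(90, 90, 12) [[494.93546615 292.93907863]]
(90, -90, 12) [[293.75008519 293.0672426 ]]
(-90, 90, 12) [[483.52366649 113.81786668]]
(-90, -90, 12) [[304.45363862 113.92802573]]
(54, -26, 22) [[365.05326423 251.30916596]]
(56, 9.5, 36) [[405.59262481 249.89870322]]
(0, 0, 62) [[394.47383837 176.16287996]]
```

View pics/w1.png

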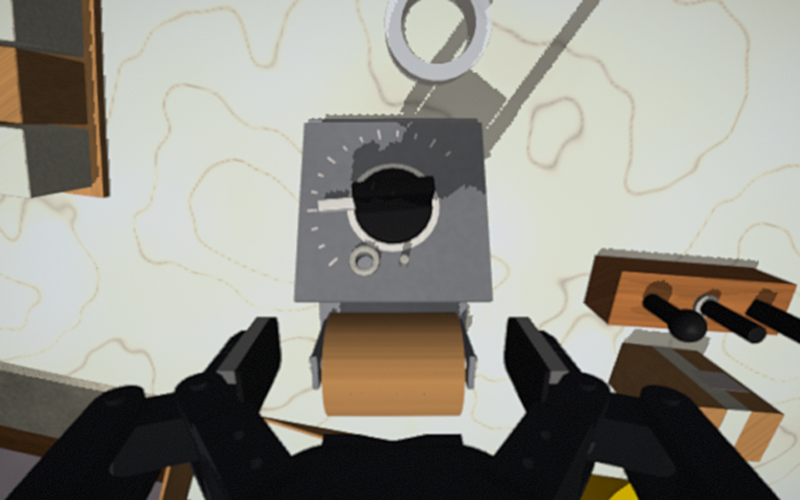

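The wrist view shows the panel square on, from (304,120) to (492,301). The eyelet is at (364,262), the stop post at (404,259), and the pointer tip at (320,206) points to −y, so θ is about 1.6. My prediction is about 8 px off along the slope, so I'll refine it with a crop.

```bash
python3 - <<'E'
from h import *
w=np.load("w.npy");save("w1c",w[85:250,225:405],3.6)
E
```

```text
(no output)
```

View pics/w1c.png

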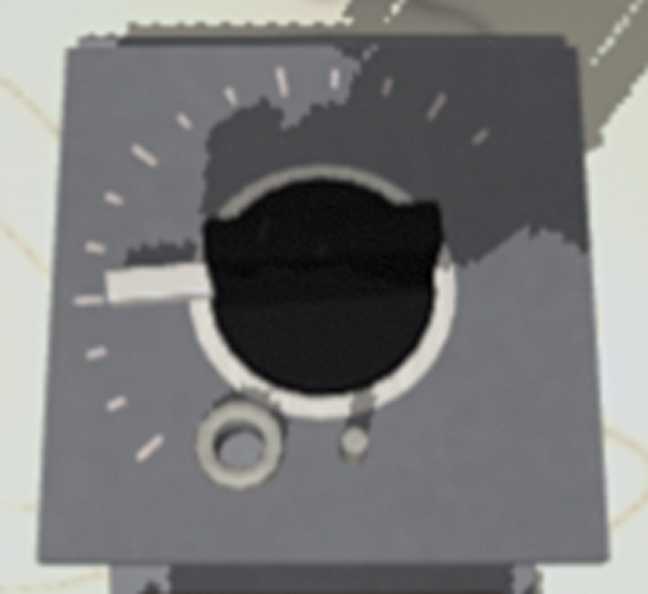

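The crop shows the panel corners at (67,47), (577,47), (38,562) and (608,562), the ring at (239,445), the post at (353,443), and the pointer running from (210,280) to (106,287). I'll fit the pose to these.

```bash
cat > fit.py <<'E'
from h import *
from scipy.optimize import least_squares
def frame(p):
    y=p[3];X=np.array([np.cos(y)*.8660254,np.sin(y)*.8660254,.5]);Y=np.array([-np.sin(y),np.cos(y),0])
    return np.array(p[:3]),np.array([X,Y,np.cross(X,Y)])
def fit(c,P,uv,zfree=True):
    f=lambda p:(proj(c,frame(p)[0]+.001*np.array(P,float)@frame(p)[1])-uv).ravel()
    g=lambda p:np.r_[f(p),300*(p[2]-.11)*(1 if zfree else 100)]
    s=least_squares(g,[.57,-.193,.11,.22]);return s.x,s.fun.reshape(-1)[:-1].reshape(-1,2)
E
python3 - <<'E'
from fit import *
o=r.get_obs();c=cam("wrist",o)
uv=np.array([[67,47],[577,47],[38,562],[608,562],[239,445],[353,443]])/3.6+[225,85]-.36
P=[(-90,90,12)]*0+[(-90,-90,12),(-90,90,12),(90,-90,12),(90,90,12),(54,-26,22),(56,9.5,36)]
for z in(1,0):
    p,e=fit(c,P,uv,z);print(p,np.degrees(p[3]));print(e.round(1).tolist())
O,M=frame(p);np.save("pose.npy",p)
o_,d=ray(c,np.array([[210,280],[106,287]])/3.6+[225,85]-.36)
q=[]
for k in d:
    n=M[2];pt=o_+k*((O+.032*n-o_)@n/(k@n));q.append(M@(pt-O)*1000)
print(q,np.degrees(np.arctan2(-q[1][1],q[1][0])))
for n,b in(("eye",(54,-26,22)),):print(n,O+M.T@np.array(b)*.001)
E
```

```text
[ 0.57371984 -0.1926219   0.10903449  0.22141412] 12.686094630703876
[[-0.2, 0.5], [0.2, 0.4], [-0.6, 0.2], [0.3, 0.1], [-0.0, -0.3], [0.3, -0.6]]
[ 0.57349073 -0.19266677  0.10999952  0.22140758] 12.685719826418877
[[-0.4, 0.3], [0.4, 0.1], [-0.8, 0.3], [0.5, 0.3], [-0.1, -0.3], [0.4, -0.5]]
[array([  3.74117562, -35.07254129,  31.99999979]), array([  5.98133688, -67.53954638,  31.99999979])] 84.93905973306244
eye [ 0.61409272 -0.2101779   0.15605208]
```

Emit:
arm_command(
  plan=[
    {"fingers":1,"tx":0.03,"ty":-0.02,"tz":0.0,"twist":0},
    {"fingers":1,"tx":0.059,"ty":-0.04,"tz":0.0,"twist":0},
    {"fingers":1,"tx":0.059,"ty":-0.04,"tz":0.02,"twist":0},
    {"fingers":1,"tx":0.059,"ty":-0.04,"tz":0.06,"twist":0},
    {"fingers":1,"tx":0.059,"ty":-0.04,"tz":0.1,"twist":0},
    {"fingers":1,"tx":0.059,"ty":-0.04,"tz":0.14,"twist":0},
    {"fingers":1,"tx":0.059,"ty":-0.04,"tz":0.165,"twist":0},
    {"fingers":1,"tx":0.059,"ty":-0.04,"tz":0.1785,"twist":0},
  ],
)

```text
time: 2.7
eef_pos: [0.5254, -0.2445, 0.1242]
orientation: [-0.001, -0.11, 0.994, 0.001]
contact_force: [0.8, -0.6, 0.0]
gripper_width: 0.003
grasp_force: 0.0
```

```bash
python3 - <<'E'
from fit import *
o=r.get_obs();w=snapshot("wrist");save("w2",w[60:360,160:480],2)
O,M=frame(np.load("pose.npy"));print(M@(o["eef_pos"]-O)*1000,o["contact_force"],o["gripper_width"])
E
```

```text
[-43.42224389 -40.04846902  41.44533236] [ 0.83846343 -0.61961233  0.04671212] 0.0025743185997418906
```

View pics/w2.png

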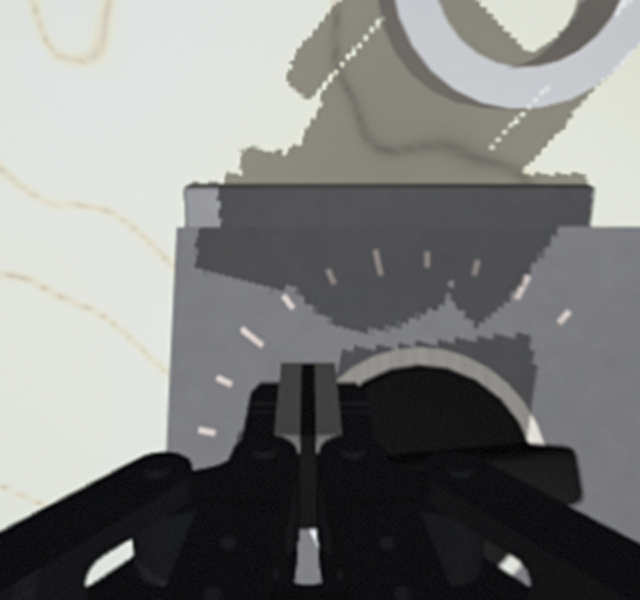

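The closed fingers stand on the down-slope side of the bar, with the tips at (308,370) and the bar end at (580,480), clear of everything. Pushing now.

Emit:
arm_command(
  plan=[
    {"fingers":1,"tx":-0.0106,"ty":0,"tz":-0.006,"twist":0},
    {"fingers":1,"tx":-0.0188,"ty":-0.0005,"tz":-0.0107,"twist":0},
    {"fingers":1,"tx":-0.0228,"ty":0.0005,"tz":-0.013,"twist":0},
    {"fingers":1,"tx":-0.0269,"ty":0.0015,"tz":-0.0154,"twist":0},
    {"fingers":1,"tx":-0.031,"ty":0.004,"tz":-0.0178,"twist":0},
    {"fingers":1,"tx":-0.035,"ty":0.0064,"tz":-0.0201,"twist":0},
    {"fingers":1,"tx":-0.038,"ty":0.0095,"tz":-0.0217,"twist":0},
    {"fingers":1,"tx":-0.0403,"ty":0.0124,"tz":-0.0231,"twist":0},
  ],
)

```text
time: 3.75
eef_pos: [0.5628, -0.2237, 0.1489]
orientation: [-0.0, -0.111, 0.994, 0.0]
contact_force: [0.2, -0.4, -0.1]
gripper_width: 0.0
grasp_force: 0.0
```

Emit:
arm_command(
  plan=[
    {"fingers":1,"tx":-0.001,"ty":0.003,"tz":-0.0006,"twist":0},
    {"fingers":1,"tx":-0.0016,"ty":0.005,"tz":-0.001,"twist":0},
    {"fingers":1,"tx":-0.0016,"ty":0.005,"tz":-0.001,"twist":0},
  ],
)

```text
time: 4.12
eef_pos: [0.5632, -0.2187, 0.1499]
orientation: [-0.0, -0.111, 0.994, 0.0]
contact_force: [-0.0, 0.5, 0.4]
gripper_width: -0.002
grasp_force: 0.0
```

```bash
python3 - <<'E'
from fit import *
o=r.get_obs();w=snapshot("wrist");save("w3",np.hstack([w[60:360,160:480],snapshot("side")[80:380,250:450]]),1.5)
O,M=frame(np.load("pose.npy"));print(M@(o["eef_pos"]-O)*1000,o["contact_force"],o["gripper_width"])
E
```

```text
[  6.30743705 -23.09571541  42.43613227] [-0.00416922  0.45169717  0.37442124] -0.001564155884245604
```

View pics/w3.png

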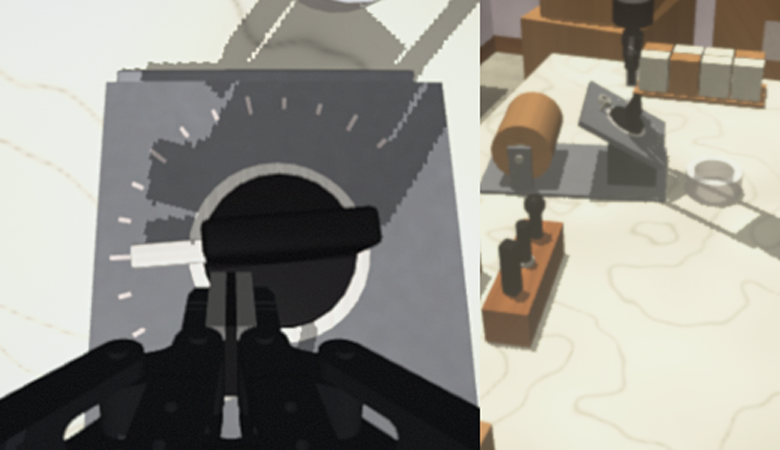

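The fingers slipped past the bar's end. The knob is unchanged, its pointer still at (132,257), because the shut tips are only about 16 mm thick. I'll go back over and push nearer the axis.

Emit:
arm_command(
  plan=[
    {"fingers":1,"tx":0,"ty":0,"tz":-0.045,"twist":0},
    {"fingers":1,"tx":0.0,"ty":0,"tz":-0.05,"twist":0},
    {"fingers":1,"tx":0.0425,"ty":-0.0056,"tz":-0.05,"twist":0},
    {"fingers":1,"tx":0.0425,"ty":-0.0056,"tz":-0.05,"twist":0},
    {"fingers":1,"tx":0.0425,"ty":-0.0056,"tz":-0.01,"twist":0},
    {"fingers":1,"tx":0.0425,"ty":-0.0056,"tz":0.025,"twist":0},
    {"fingers":1,"tx":0.0425,"ty":-0.0056,"tz":0.025,"twist":0},
    {"fingers":1,"tx":0.0316,"ty":-0.0056,"tz":0.0187,"twist":0},
  ],
)

```text
time: 5.22
eef_pos: [0.534, -0.2312, 0.1317]
orientation: [-0.0, -0.11, 0.994, 0.0]
contact_force: [1.3, -0.4, -0.3]
gripper_width: 0.005
grasp_force: 0.0
```

Emit:
arm_command(
  plan=[
    {"fingers":1,"tx":-0.003,"ty":-0.0004,"tz":-0.0018,"twist":0},
    {"fingers":1,"tx":-0.0064,"ty":-0.0008,"tz":-0.0037,"twist":0},
    {"fingers":1,"tx":-0.0064,"ty":-0.0008,"tz":-0.0037,"twist":0},
  ],
)

```text
time: 5.6
eef_pos: [0.541, -0.2308, 0.1359]
orientation: [0.001, -0.111, 0.994, -0.001]
contact_force: [-0.3, 0.2, -0.1]
gripper_width: 0.0
grasp_force: 0.0
```

```bash
python3 - <<'E'
from fit import *
o=r.get_obs();w=snapshot("wrist");np.save("w4.npy",w)
O,M=frame(np.load("pose.npy"));print(M@(o["eef_pos"]-O)*1000,o["contact_force"],o["ft_torque"])
# pointer: bright pixels on annulus r 42-66 at z=32 plane, excluding ring ticks (predict)
c=cam("wrist",o);g=w.astype(int).min(2);best=[]
for a in np.radians(np.arange(-10,230,2)):
    P=[O+.001*np.array([rr*np.cos(a),-rr*np.sin(a),32])@M for rr in range(42,67,3)]
    uv=proj(c,P).round().astype(int)
    ok=[g[v,u] if 0<=u<640 and 0<=v<400 else 0 for u,v in uv];best.append((int(np.median(ok)),round(np.degrees(a))))
print(sorted(best)[-6:])
E
```

```text
[-21.77753043 -30.0438535   42.46066217] [-0.2558548   0.17190577 -0.09494735] [-0.08949943  0.04372701 -0.02060745]
[(131, 114), (195, 90), (219, 82), (220, 88), (224, 84), (226, 86)]
```

Emit:
arm_command(
  plan=[
    {"fingers":1,"tx":-0.0033,"ty":0.001,"tz":-0.0019,"twist":0},
    {"fingers":1,"tx":-0.0065,"ty":0.002,"tz":-0.0037,"twist":0},
    {"fingers":1,"tx":-0.0092,"ty":0.003,"tz":-0.0053,"twist":0},
    {"fingers":1,"tx":-0.012,"ty":0.004,"tz":-0.007,"twist":0},
  ],
)

```text
time: 6.15
eef_pos: [0.5511, -0.2239, 0.142]
orientation: [-0.0, -0.111, 0.994, 0.0]
contact_force: [0.1, 0.2, -0.7]
gripper_width: 0.003
grasp_force: 0.0
```

```bash
cat > ptr.py <<'E'
from fit import *
def ptr():
    o=r.get_obs();w=snapshot("wrist");O,M=frame(np.load("pose.npy"))
    print(o["time"],(M@(o["eef_pos"]-O)*1000).round(1),o["contact_force"].round(2))
    c=cam("wrist",o);g=w.astype(int).min(2);best=[]
    for a in np.radians(np.arange(-10,230,2)):
        P=[O+.001*np.array([rr*np.cos(a),-rr*np.sin(a),32])@M for rr in range(42,67,3)]
        uv=proj(c,P).round().astype(int)
        ok=[g[v,u] if 0<=u<640 and 0<=v<400 else 0 for u,v in uv];best.append((int(np.median(ok)),round(np.degrees(a))))
    print(sorted(best)[-6:]);return w
E
python3 -c "
from ptr import *
np.save('w5.npy',ptr())"
```

```text
6.15 [ -8.9 -25.6  42.1] [ 0.07  0.23 -0.71]
[(136, 80), (212, 90), (223, 88), (226, 84), (227, 86), (231, 82)]
```

```bash
python3 - <<'E'
from fit import *
w=np.load("w5.npy");save("w5",w[80:330,200:440],2)
c=cam("wrist");print(c[0]);O,M=frame(np.load("pose.npy"))
for p in[(0,-35,62),(0,35,62),(8,-35,62),(-8,-35,62),(0,-66,32)]:print(p,(proj(c,O+.001*np.array(p)@M)-[200,80])*2)
o=r.get_obs();print("tcp",(proj(c,o["eef_pos"])-[200,80])*2)
E
```

```text
[[308.11754383   0.         313.5611911 ]
 [  0.         308.11754383 199.92749423]
 [  0.           0.           1.        ]]
(0, -35, 62) [[193.52280133 320.55544082]]
(0, 35, 62) [[443.68739576 320.34917625]]
(8, -35, 62) [[193.16193913 349.60869383]]
(-8, -35, 62) [[193.88241836 292.06351322]]
(0, -66, 32) [[103.67260468 329.31040646]]
tcp [[227.25724141 300.41009617]]
```

View pics/w5.png

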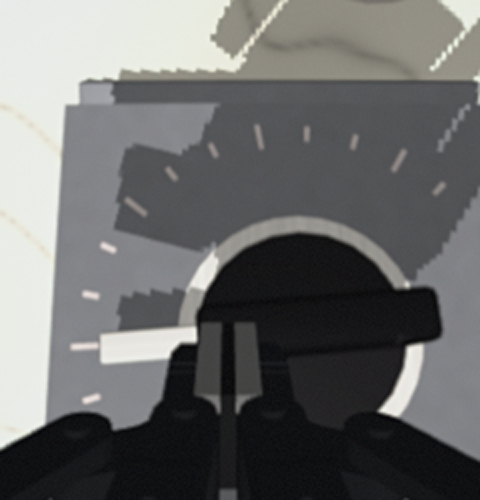

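```bash
python3 - <<'E'
from fit import *
d=cam("side");s=cam("scene")
print("start TCP side",proj(d,[.5743,0,.1935])*1.25,"scene",proj(s,[.5743,0,.1935])*1.25)
print("w3 TCP side",proj(d,[[.5632,-.2187,.1499],[.5632,-.2187,.19]]))
im=snapshot("side");np.save("b5.npy",im);o=r.get_obs();print(o["eef_pos"],proj(d,o["eef_pos"]))
save("b5",im[60:220,240:440],3.5)
E
```

```text
start TCP side [[403.01594063 210.48864065]] scene [[399.73362834 223.05414681]]
w3 TCP side [[350.5691253  147.98735221]
 [350.78408638 135.52444443]]
[ 0.55143708 -0.22394836  0.14213631] [[354.85473624 150.13258762]]
```

View pics/b5.png

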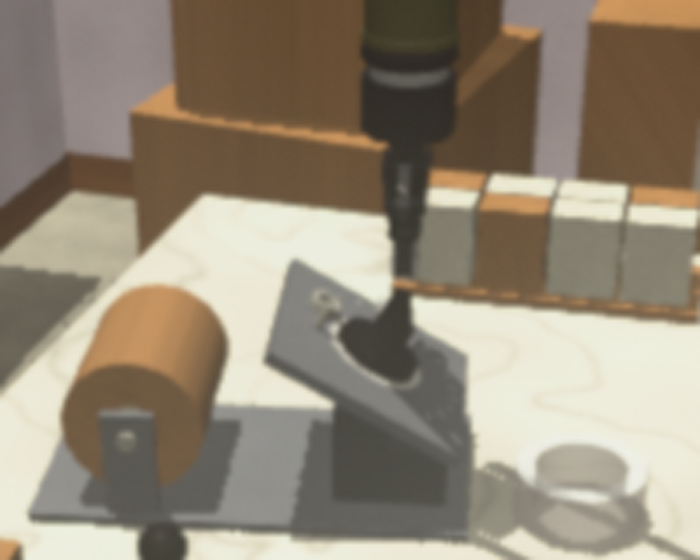

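The side view shows the shut tips at (400,285), hovering above the bar. The real fingertips end about 40 mm short of the reported TCP, in both the side and wrist views. I'll use that offset from here and redo the push 40 mm lower.

Emit:
arm_command(
  plan=[
    {"fingers":1,"tx":0.015,"ty":-0.003,"tz":0,"twist":0},
    {"fingers":1,"tx":0.0294,"ty":-0.003,"tz":0,"twist":0},
    {"fingers":1,"tx":0.0294,"ty":-0.003,"tz":0.0,"twist":0},
    {"fingers":1,"tx":0.0294,"ty":-0.003,"tz":0.03,"twist":0},
    {"fingers":1,"tx":0.0294,"ty":-0.003,"tz":0.057,"twist":0},
    {"fingers":1,"tx":0.0294,"ty":-0.003,"tz":0.057,"twist":0},
    {"fingers":1,"tx":0.0185,"ty":-0.003,"tz":0.051,"twist":0},
  ],
)

```text
time: 7.12
eef_pos: [0.5334, -0.2311, 0.0914]
orientation: [-0.0, -0.11, 0.994, 0.0]
contact_force: [0.8, 0.1, 0.4]
gripper_width: -0.001
grasp_force: 0.3
```

Emit:
arm_command(
  plan=[
    {"fingers":1,"tx":-0.0064,"ty":-0.0004,"tz":-0.0037,"twist":0},
    {"fingers":1,"tx":-0.0101,"ty":-0.0004,"tz":-0.006,"twist":0},
    {"fingers":1,"tx":-0.0139,"ty":0.0,"tz":-0.008,"twist":0},
    {"fingers":1,"tx":-0.018,"ty":0.0015,"tz":-0.0104,"twist":0},
    {"fingers":1,"tx":-0.0221,"ty":0.0028,"tz":-0.0127,"twist":0},
  ],
)

```text
time: 7.75
eef_pos: [0.554, -0.2242, 0.1038]
orientation: [-0.001, -0.111, 0.994, -0.001]
contact_force: [-3.1, -3.5, -1.8]
gripper_width: 0.001
grasp_force: 2.0
```

```bash
python3 -c "
from ptr import *
np.save('w6.npy',ptr())"
```

```text
7.75 [-25.6 -26.5   7.6] [-3.13 -3.55 -1.76]
[(136, 92), (136, 96), (136, 106), (136, 108), (137, 94), (137, 110)]
```

Emit:
arm_command(
  plan=[
    {"fingers":1,"tx":-0.003,"ty":0.0025,"tz":-0.0018,"twist":0},
    {"fingers":1,"tx":-0.0059,"ty":0.0051,"tz":-0.0035,"twist":0},
    {"fingers":1,"tx":-0.007,"ty":0.0075,"tz":-0.004,"twist":0},
    {"fingers":1,"tx":-0.0075,"ty":0.0095,"tz":-0.0044,"twist":0},
    {"fingers":1,"tx":-0.0075,"ty":0.0095,"tz":-0.0044,"twist":0},
  ],
)

```text
time: 8.43
eef_pos: [0.5603, -0.2178, 0.108]
orientation: [-0.0, -0.111, 0.994, -0.004]
contact_force: [-2.1, -16.2, -5.6]
gripper_width: -0.003
grasp_force: 7.5
```

Emit:
arm_command(
  plan=[
    {"fingers":1,"tx":0,"ty":0.001,"tz":0,"twist":0},
    {"fingers":1,"tx":0,"ty":0.002,"tz":0,"twist":0},
    {"fingers":1,"tx":0,"ty":0.002,"tz":0,"twist":0},
  ],
)

```text
time: 8.8
eef_pos: [0.5604, -0.2178, 0.108]
orientation: [0.0, -0.111, 0.994, -0.006]
contact_force: [-1.2, -21.0, -7.3]
gripper_width: -0.002
grasp_force: 9.7
```

Emit:
arm_command(
  plan=[
    {"fingers":1,"tx":0,"ty":-0.012,"tz":0,"twist":0},
    {"fingers":1,"tx":0,"ty":-0.015,"tz":0,"twist":0},
    {"fingers":1,"tx":0,"ty":-0.015,"tz":-0.05,"twist":0},
    {"fingers":1,"tx":0,"ty":-0.01,"tz":-0.1,"twist":0},
    {"fingers":0,"tx":-0.01,"ty":0,"tz":-0.15,"twist":0},
    {"fingers":0,"tx":-0.0194,"ty":0.0216,"tz":-0.1957,"twist":0},
    {"fingers":0,"tx":-0.0194,"ty":0.0216,"tz":-0.1957,"twist":0},
  ],
)

```text
time: 9.68
eef_pos: [0.5767, -0.1834, 0.3093]
orientation: [0.005, -0.112, 0.994, -0.001]
contact_force: [0.5, 0.5, 0.0]
gripper_width: 0.635
grasp_force: 0.0
```

```bash
python3 - <<'E'
from ptr import *
o=r.get_obs();w=ptr();np.save('w7.npy',w)
O,M=frame(np.load("pose.npy"));c=cam("wrist",o)
# pointer pixels: bright, within annulus r40..66 at z=32, near zero
vv,uu=np.mgrid[80:260,220:410];uv=np.c_[uu.ravel(),vv.ravel()]
oo,d=ray(c,uv);n=M[2];pt=oo+d*(((O+.032*n-oo)@n)/(d@n))[:,None]
q=(pt-O)@M.T*1000;g=w.astype(int).min(2)[vv.ravel(),uu.ravel()]
m=(g>170)&(q[:,0]>45)&(q[:,0]<72)&(abs(q[:,1])<9)
print(m.sum(),q[m].min(0),q[m].max(0),np.degrees(np.arctan2(-q[m,1],q[m,0])).mean())
save("w7",np.hstack([w[85:250,225:405],w[85:250,225:405]*0][:1]),3.3)
E
```

```text
9.675 [104.1   8.4 170. ] [0.46 0.53 0.02]
[(162, 34), (199, 4), (207, -4), (211, -2), (211, 2), (213, 0)]
166 [45.11573182 -8.4052554  31.99999979] [66.48595435  3.91541081 31.99999979] 0.31853227808525625
```

View pics/w7.png

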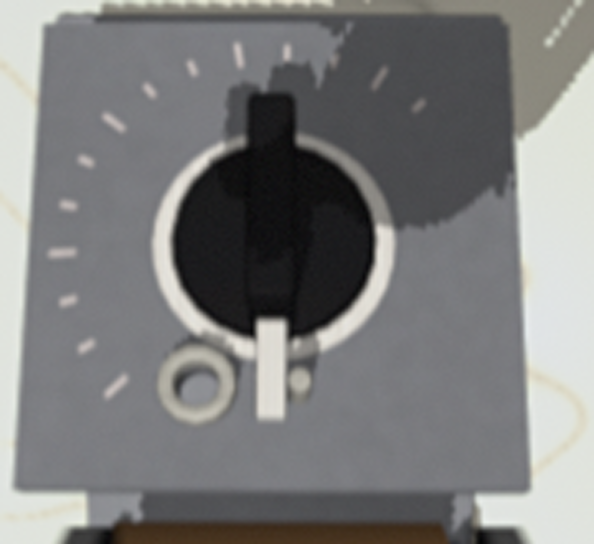

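The knob stands at zero: the pointer from (271,320) to (270,420) lies next to the post at (300,382), with the eyelet free at (197,383). Next I move over the pin.

Emit:
arm_command(
  plan=[
    {"fingers":0.45,"tx":-0.015,"ty":0.048,"tz":0,"twist":10.5},
    {"fingers":0.45,"tx":-0.031,"ty":0.096,"tz":0,"twist":21},
    {"fingers":0.45,"tx":-0.046,"ty":0.145,"tz":0,"twist":31.5},
    {"fingers":0.45,"tx":-0.061,"ty":0.193,"tz":0,"twist":42},
    {"fingers":0.45,"tx":-0.077,"ty":0.241,"tz":0,"twist":52.5},
    {"fingers":0.45,"tx":-0.092,"ty":0.289,"tz":0,"twist":63},
    {"fingers":0.45,"tx":-0.107,"ty":0.337,"tz":0,"twist":73.5},
    {"fingers":0.45,"tx":-0.1226,"ty":0.3855,"tz":0,"twist":84},
  ],
)

```text
time: 10.72
eef_pos: [0.6072, 0.2193, 0.3015]
orientation: [-0.001, 0.585, 0.811, -0.001]
contact_force: [0.6, -1.1, 0.8]
gripper_width: 0.553
grasp_force: 0.0
```

Emit:
arm_command(
  plan=[
    {"fingers":0.45,"tx":0,"ty":0,"tz":0,"twist":8.7},
    {"fingers":0.45,"tx":0,"ty":0,"tz":0,"twist":8.7},
    {"fingers":0.45,"tx":0,"ty":0,"tz":0,"twist":8.7},
  ],
)

```text
time: 11.1
eef_pos: [0.6078, 0.2172, 0.3026]
orientation: [-0.001, 0.642, 0.767, -0.001]
contact_force: [-1.3, -0.5, 0.4]
gripper_width: 0.546
grasp_force: 0.0
```

```bash
python3 - <<'E'
from h import *
o=r.get_obs();w=snapshot("wrist");np.save("w8.npy",w);c=cam("wrist",o);save("w8",w,1.25)
print(o["time"],o["eef_pos"],o["orientation"],o["gripper_width"],o["joint_pos"])
for z in(.141,.068):
    print(z,proj(c,[[.6067,.2018,z],[.616,.2125,z],[.608,.2105,z]]).round(0).tolist())
E
```

```text
11.1 [0.60776263 0.21718094 0.30260229] [-6.32785048e-04  6.42058059e-01  7.66655302e-01 -8.34408487e-04] 0.5456752984275696 [2.77700651e-01 3.52673034e-01 1.16780572e+00 1.10930994e-04
 1.62320540e+00 1.01270377e-01]
0.141 [[311.0, 188.0], [320.0, 180.0], [313.0, 180.0]]
0.068 [[311.0, 174.0], [319.0, 168.0], [313.0, 168.0]]
```

View pics/w8.png

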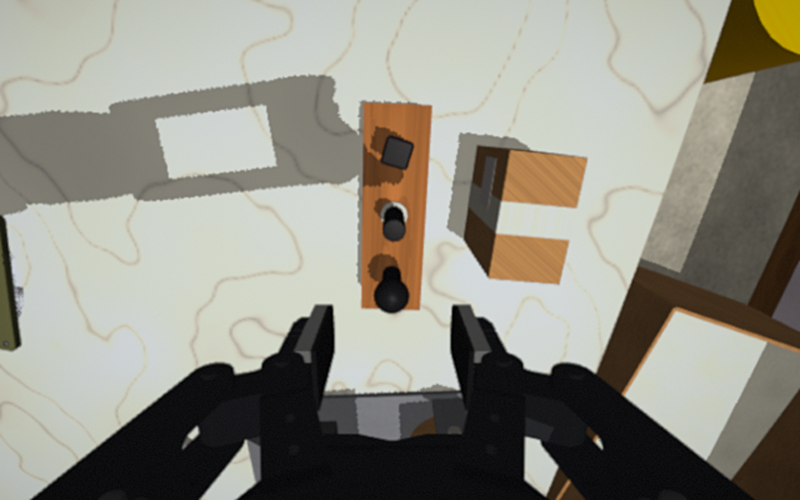

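The wrist view shows the pin's top at (394,231), its collar at (395,215), the ball at (391,294), the square handle at (397,152) and the carton well to the right, past x = 465.

```bash
python3 - <<'E'
from h import *
c=cam("wrist");o=r.get_obs();w=np.load("w8.npy");g=w.astype(int)
roi=g[165:200,300:330];print((roi.max(2)<70).sum(1).tolist())
m=(roi.max(2)<70)
# top disc centre by hand
for z,p in((.141,[394,231]),(.071,[395,216])):
    print(z,onz(c,np.array([p])/1.25-.1,z))
v,u=np.nonzero(m);print([(int(k)+165,(u[v==k].min()+300,u[v==k].max()+300)) for k in np.unique(v)])
q=o["orientation"];T=R.from_quat([q[1],q[2],q[3],q[0]]).as_matrix();print(T.round(3))
E
```

```text
[3, 7, 11, 12, 13, 14, 15, 15, 16, 16, 16, 16, 16, 16, 17, 17, 17, 17, 17, 17, 17, 17, 16, 15, 14, 12, 9, 4, 0, 0, 0, 0, 0, 0, 0]
0.141 [[0.61144538 0.20578655 0.141     ]]
0.071 [[0.61289144 0.20514835 0.071     ]]
[(165, (np.int64(312), np.int64(314))), (166, (np.int64(311), np.int64(317))), (167, (np.int64(309), np.int64(319))), (168, (np.int64(309), np.int64(320))), (169, (np.int64(308), np.int64(320))), (170, (np.int64(308), np.int64(321))), (171, (np.int64(307), np.int64(321))), (172, (np.int64(307), np.int64(321))), (173, (np.int64(307), np.int64(322))), (174, (np.int64(307), np.int64(322))), (175, (np.int64(307), np.int64(322))), (176, (np.int64(307), np.int64(322))), (177, (np.int64(307), np.int64(322))), (178, (np.int64(307), np.int64(322))), (179, (np.int64(307), np.int64(323))), (180, (np.int64(307), np.int64(323))), (181, (np.int64(307), np.int64(323))), (182, (np.int64(307), np.int64(323))), (183, (np.int64(307), np.int64(323))), (184, (np.int64(307), np.int64(323))), (185, (np.int64(307), np.int64(323))), (186, (np.int64(307), np.int64(323))), (187, (np.int64(307), np.int64(322))), (188, (np.int64(308), np.int64(322))), (189, (np.int64(308), np.int64(321))), (190, (np.int64(309), np.int64(320))), (191, (np.int64(311), np.int64(319))), (192, (np.int64(313), np.int64(316)))]
[[-0.175  0.985 -0.001]
 [ 0.985  0.175 -0.   ]
 [-0.    -0.001 -1.   ]]
```

Emit:
arm_command(
  plan=[
    {"fingers":0.45,"tx":-0.0123,"ty":0.002,"tz":0,"twist":0},
    {"fingers":0.45,"tx":-0.0123,"ty":0.002,"tz":0.05,"twist":0},
    {"fingers":0.45,"tx":-0.0123,"ty":0.002,"tz":0.1,"twist":0},
    {"fingers":0.45,"tx":-0.0123,"ty":0.002,"tz":0.15,"twist":0},
    {"fingers":0.45,"tx":-0.0123,"ty":0.002,"tz":0.19,"twist":0},
    {"fingers":0.45,"tx":-0.0123,"ty":0.002,"tz":0.19,"twist":0},
  ],
)

```text
time: 11.9
eef_pos: [0.6096, 0.2038, 0.1103]
orientation: [-0.002, 0.643, 0.766, -0.003]
contact_force: [-0.2, 0.5, 1.2]
gripper_width: 0.554
grasp_force: 0.0
```

```bash
python3 - <<'E'
from h import *
o=r.get_obs();w=snapshot("wrist");np.save("w9.npy",w);b=snapshot("side");np.save("b9.npy",b);s=snapshot("scene");np.save("s9.npy",s)
c=cam("wrist",o);print(o["eef_pos"],o["contact_force"],o["gripper_width"])
print("pred top",proj(c,[.612,.2055,.141]))
# dark blob near predicted
g=w.astype(int).max(2);
print('\n'.join(''.join('#' if x<45 else '+' if x<75 else '-' if x<110 else '.' for x in row[270:360:1]) for row in g[160:290:3]))
E
```

```text
[0.60964486 0.20379455 0.11027295] [-0.21838832  0.45246588  1.20052942] 0.5541650118892925
pred top [[318.13109527 250.18553667]]
..--...........-----------................................................................
..--............----..-----...............................................................
..--............----.-----................................................................
..--............----.-------........................................................-.....
..--..........--------.------.................................................-----.......
..--...........-----.-------..................................................-----.......
..--...........-----..------...............................................--------.......
..--...........-----..------..............................--------...........-----........
..--...........-----..---------.........................-----------.........------........
..--............----...--------..........---------------------------........-----.........
..--............----..--------.....----.................---
[... 2334 characters left out ...]
....................--.........................................
...............----------.....................---.........................................
............-.-----------......-.......--+++++++----......................................
..............----------......-..--+################+-....................................
.............----------........--+#####################-..................................
...............---------......--+#######################-.................................
...............--------.......-+########################+.................................
.................-----........-+########################+.................................
```

Emit:
arm_command(
  plan=[
    {"fingers":0.45,"tx":0.0035,"ty":0.0015,"tz":0.02,"twist":0},
    {"fingers":0.45,"tx":0.0035,"ty":0.0015,"tz":0.05,"twist":0},
    {"fingers":0.45,"tx":0.0035,"ty":0.0015,"tz":0.05,"twist":0},
    {"fingers":0.8,"tx":0.0035,"ty":0.0015,"tz":0.05,"twist":0},
    {"fingers":1,"tx":0.0035,"ty":0.0015,"tz":0.05,"twist":0},
    {"fingers":1,"tx":0.0035,"ty":0.0015,"tz":0.05,"twist":0},
    {"fingers":1,"tx":0.0035,"ty":0.0015,"tz":0.05,"twist":0},
    {"fingers":1,"tx":0.0035,"ty":0.0015,"tz":0.05,"twist":0},
  ],
)

```text
time: 13.05
eef_pos: [0.6137, 0.2099, 0.0659]
orientation: [0.001, 0.643, 0.766, 0.001]
contact_force: [-2.5, -0.9, 6.9]
gripper_width: 0.237
grasp_force: 58.6
```

Emit:
arm_command(
  plan=[
    {"fingers":1,"tx":0.0,"ty":0,"tz":-0.02,"twist":0},
    {"fingers":1,"tx":0,"ty":0,"tz":-0.05,"twist":0},
    {"fingers":1,"tx":0,"ty":0,"tz":-0.08,"twist":0},
    {"fingers":1,"tx":0,"ty":0,"tz":-0.12,"twist":0},
    {"fingers":1,"tx":0,"ty":0,"tz":-0.17,"twist":0},
    {"fingers":1,"tx":0,"ty":0,"tz":-0.22,"twist":0},
    {"fingers":1,"tx":0,"ty":0,"tz":-0.22,"twist":0},
  ],
)

```text
time: 13.92
eef_pos: [0.6167, 0.2106, 0.2905]
orientation: [0.004, 0.643, 0.766, 0.005]
contact_force: [1.0, -0.4, -1.7]
gripper_width: 0.239
grasp_force: 58.7
```

```bash
python3 - <<'E'
from h import *
o=r.get_obs();w=snapshot("wrist");np.save("w10.npy",w);b=snapshot("side");np.save("b10.npy",b);s=snapshot("scene");np.save("s10.npy",s)
q=o["orientation"];T=R.from_quat([q[1],q[2],q[3],q[0]]).as_matrix();e=o["eef_pos"]
print(o["time"],e,o["gripper_width"],o["grasp_force"],o["contact_force"])
c=cam("wrist",o)
for n,z in(("tipwrong",0),):pass
# predicted pin parts in tool coords: grasp z=-.060 ; pin axis along tool z
for zt in(-.08,-.06,-.045,-.01,0,.02,.05):print(zt,proj(c,e+T@[0,0,zt]).round(1),proj(cam("side"),e+T@[0,0,zt]).round(1),proj(cam("scene"),e+T@[0,0,zt]).round(1))
g=w.astype(int)
print('\n'.join(''.join('#' if x<45 else '+' if x<90 else '-' if x<150 else '.' for x in row[270:360:1]) for row in g.max(2)[130:300:4]))
E
```

```text
13.925 [0.61673945 0.21060997 0.29047286] 0.23884841090837822 58.73575712554157 [ 0.96967347 -0.43523175 -1.7467531 ]
-0.08 [[313.7 311.1]] [[267.3 135.9]] [[376.4 199.3]]
-0.06 [[313.7 282.4]] [[267.9 144.9]] [[374.8 208.4]]
-0.045 [[313.7 265.6]] [[268.4 151.5]] [[373.6 214.9]]
-0.01 [[313.7 236.5]] [[269.4 166.5]] [[371.1 229. ]]
0 [[313.7 230. ]] [[269.7 170.7]] [[370.4 232.8]]
0.02 [[313.7 218.8]] [[270.3 179. ]] [[369.1 240.1]]
0.05 [[313.7 205.3]] [[271.1 191.1]] [[367.2 250.3]]
------------------------------------------------........................................--
------------------------------------------------.......................................---
------------------------------------------------......................................----
------------------------------------------------.....................................-----
----...--------------------------------------........................................-----
........---------------+--............................................................----
........-----------------......................................
[... 2603 characters left out ...]
##############################################+++++++++++++####
#+++++++++++++############################################################+++++++++++++###
###+++-------+############################################################+-------+++#####
#########+---+############################################################+---+###########
##########++++############################################################++++############
##########################################################################################
##########################################################################################
##########################################################################################
```

Emit:
arm_command(
  plan=[
    {"fingers":1,"tx":-0.03,"ty":-0.006,"tz":0,"twist":-8},
    {"fingers":1,"tx":-0.075,"ty":-0.014,"tz":0,"twist":-18},
    {"fingers":1,"tx":-0.125,"ty":-0.023,"tz":0,"twist":-28},
    {"fingers":1,"tx":-0.175,"ty":-0.033,"tz":0,"twist":-38},
    {"fingers":1,"tx":-0.225,"ty":-0.042,"tz":0,"twist":-48},
    {"fingers":1,"tx":-0.275,"ty":-0.051,"tz":0,"twist":-58},
    {"fingers":1,"tx":-0.325,"ty":-0.06,"tz":0,"twist":-68},
    {"fingers":1,"tx":-0.365,"ty":-0.068,"tz":0,"twist":-78},
  ],
)

```text
time: 15.08
eef_pos: [0.6083, -0.1634, 0.281]
orientation: [-0.002, 0.015, 1.0, 0.001]
contact_force: [0.7, 0.5, -1.7]
gripper_width: 0.243
grasp_force: 58.6
```

```bash
cat > st.py <<'E'
from fit import *
def st():
    o=r.get_obs();q=o["orientation"];T=R.from_quat([q[1],q[2],q[3],q[0]]).as_matrix()
    O,M=frame(np.load("pose.npy"));eye=O+.001*np.array([54,-26,22])@M
    d=(o["eef_pos"]-eye)*1000;H=np.array([np.cos(.2214),np.sin(.2214),0])
    print("t",o["time"],"h,y,v rel eye",(d@H).round(1),(d@M[1]).round(1),d[2].round(1),"F",o["contact_force"].round(1),"w",round(o["gripper_width"],3),"yawerr deg",np.degrees(np.arctan2(-T[:,0]@M[1],-T[:,0]@H)).round(2),"toolz",T[:,2].round(3))
    return o,T,eye,H,M
E
python3 -c "
from st import *
o,T,eye,H,M=st();print((T.T@(eye-o['eef_pos'])).round(4))"
```

```text
t 15.075 h,y,v rel eye 4.7 46.9 125.0 F [ 0.7  0.5 -1.7] w 0.243 yawerr deg -14.41 toolz [-0.004  0.001 -1.   ]
[-0.0077 -0.0468  0.1249]
```

Emit:
arm_command(
  plan=[
    {"fingers":1,"tx":-0.004,"ty":-0.03,"tz":0.01,"twist":-8},
    {"fingers":1,"tx":-0.007,"ty":-0.047,"tz":0.02,"twist":-14.4},
    {"fingers":1,"tx":-0.007,"ty":-0.047,"tz":0.036,"twist":-14.4},
    {"fingers":1,"tx":-0.007,"ty":-0.047,"tz":0.036,"twist":-14.4},
    {"fingers":1,"tx":-0.007,"ty":-0.047,"tz":0.036,"twist":-14.4},
  ],
)

```text
time: 15.7
eef_pos: [0.6149, -0.2076, 0.2473]
orientation: [-0.0, -0.108, 0.994, 0.0]
contact_force: [0.0, 0.1, -1.0]
gripper_width: 0.235
grasp_force: 58.6
```

```bash
python3 - <<'E'
from st import *
o,T,eye,H,M=st();w=snapshot("wrist");np.save("w11.npy",w);b=snapshot("side");s=snapshot("scene");np.save("b11.npy",b);np.save("s11.npy",s)
e=o["eef_pos"];cs={"wrist":cam("wrist",o),"side":cam("side"),"scene":cam("scene")}
for n,c in cs.items():
    print(n,"eye",proj(c,eye).round(1),"collar",proj(c,e).round(1),"tip",proj(c,e+T@[-.0016,0,.057]).round(1))
a=dict(wrist=w,side=b,scene=s)
def art(im,u0,u1,v0,v1,st=1):
    g=im.astype(int).mean(2)
    print('\n'.join(str(v)+' '+''.join('@%#*+=-:. '[min(9,int(g[v,u]//26))] for u in range(u0,u1)) for v in range(v0,v1,st)))
art(w,270,350,150,260,2)
p=proj(cs["side"],eye)[0].astype(int);art(b,p[0]-30,p[0]+30,p[1]-35,p[1]+18)
E
```

```text
t 15.7 h,y,v rel eye 1.3 2.3 91.3 F [ 0.   0.1 -1. ] w 0.235 yawerr deg -0.28 toolz [-0.001  0.001 -1.   ]
wrist eye [[311.  190.2]] collar [[313.6 230.2]] tip [[313.7 204.8]]
side eye [[333.2 145. ]] collar [[332.6 116.4]] tip [[332.1 134.7]]
scene eye [[258.5 141.1]] collar [[253.2 111. ]] tip [[256.2 131.2]]
150 =======+****************+======+#@@@@@@@@@@@@@@@@@@@@@@@@@@@@@@@@@@@@@@@@@@@@@@@
152 ======+******************+======*%@@@@@@@@@@@@@@@@@@@@@@@@@@@@@@@@@@@@@@@@@@@@@@
154 ======+*******************=======*%@@@@@@@@@@@@@@@@@@@@@@@@@@@@@@@@@@@@@@@@@@@@@
156 ======********************+======+*%@@@@@@@@@@@@@@@@@@@@@@@@@@@@@@@@@@@@@@@@@@@@
158 =====+*********************+=======+#@@@@@@@@@@@@@@@@@@@@@@@@@@@@@@@@@@@@@@@@@@@
160 ====+************************+======+*%@@@@@@@@@@@@@@@@@@@@@@@@@@@@@@@@@@@@@@@@@
162 ======+++++*******************+=======+#@@@@@@@@@@@@@@@@@@@@@@@@@@@@@@@@@@@@@@@@
164 ============++*****************+=====:-=*#%@@@@@@@@@@@@@@@@@@@@@@@@@@@@@@@@@@@@@
166 ==============+++****************+==-..-==+*%@@@@@@@@@@@@@@@@@@@%*++++++++++#@@@
168 ==================
[... 6632 characters left out ...]
....:=+++++++++=+++***+++**#######################
153 =:............:=++++++++++++***+++*#########################
154 +-............-++++++++++++++**++*##########################
155 *=...........:=++++++++++=+++++++*##########################
156 *=:..........:=+++++++++++==+++++*##########################
157 *+-..........-=+++++++++++=+=+++++*#########################
158 *+-..........-++++++++++++++=+++++*#########################
159 *+-.........:=+++++++++++++++++++++*#######################*
160 *+-.........:=+++++++++++++++++++++*######################*+
161 *+-.........-+*+++++++++++++++++++++*#####################*+
162 *=:.........=****+++++++++++++++++*++*###################*++
```

```bash
python3 - <<'E'
from st import *
o,T,eye,H,M=st();e=o["eef_pos"];c=cam("wrist",o)
for x in(-.0016,-.003,-.0045):
  for z in(-.004,-.001,.002):
    f=lambda X,Z:proj(c,e+T@[x+X,-.0018,z+Z])[0,1].round(1)
    print(x,z,"tipfront",f(.0025,.056),"rod front r6",f(.006,.044),"collar lower front",f(.015,0),"collar upper front",f(.015,-.006),"handle front base",f(.011,-.006))
E
```

```text
t 15.85 h,y,v rel eye 1.9 1.7 92.5 F [-0.3 -0.7 -0.9] w 0.245 yawerr deg -0.25 toolz [ 0.001 -0.    -1.   ]
-0.0016 -0.004 tipfront 203.7 rod front r6 204.1 collar lower front 212.1 collar upper front 215.5 handle front base 221.9
-0.0016 -0.001 tipfront 202.5 rod front r6 202.9 collar lower front 210.5 collar upper front 213.8 handle front base 220.1
-0.0016 0.002 tipfront 201.4 rod front r6 201.7 collar lower front 208.9 collar upper front 212.1 handle front base 218.3
-0.003 -0.004 tipfront 205.4 rod front r6 205.9 collar lower front 214.3 collar upper front 217.7 handle front base 224.1
-0.003 -0.001 tipfront 204.2 rod front r6 204.6 collar lower front 212.6 collar upper front 216.0 handle front base 222.3
-0.003 0.002 tipfront 203.1 rod front r6 203.4 collar lower front 211.0 collar upper front 214.3 handle front base 220.5
-0.0045 -0.004 tipfront 207.2 rod front r6 207.8 collar lower front 216.6 collar upper front 220.1 handle front base 226.5
-0.0045 -0.001 tipfront 206.0 rod front r6 206.5 collar lower front 215.0 collar upper front 218.4 handle front base 224.6
-0.0045 0.002 tipfront 204.9 rod front r6 205.3 collar lower front 213.3 collar upper front 216.6 handle front base 222.8
```

Emit:
arm_command(
  plan=[
    {"fingers":1,"tx":0.004,"ty":-0.0008,"tz":0.0,"twist":0},
    {"fingers":1,"tx":0.004,"ty":-0.0008,"tz":0.02,"twist":0},
    {"fingers":1,"tx":0.004,"ty":-0.0008,"tz":0.034,"twist":0},
    {"fingers":1,"tx":0.004,"ty":-0.0008,"tz":0.04,"twist":0},
    {"fingers":1,"tx":0.004,"ty":-0.0008,"tz":0.0455,"twist":0},
    {"fingers":1,"tx":0.004,"ty":-0.0008,"tz":0.0455,"twist":0},
  ],
)

```text
time: 16.6
eef_pos: [0.6113, -0.2104, 0.202]
orientation: [-0.0, -0.108, 0.994, 0.0]
contact_force: [0.3, 0.4, -1.5]
gripper_width: 0.24
grasp_force: 58.6
```

```bash
cat > art.py <<'E'
def art(im,u0,u1,v0,v1,st=1):
    g=im.astype(int).mean(2)
    print('\n'.join(str(v)+' '+''.join('@%#*+=-:. '[min(9,int(g[v,u]//26))] for u in range(u0,u1)) for v in range(v0,v1,st)))
E
python3 - <<'E'
from st import *
from art import *
o,T,eye,H,M=st();w=snapshot("wrist")
print(proj(cam("wrist",o),eye));art(w,275,350,160,260,2)
b=snapshot("side");art(b,310,360,118,150)
E
```

```text
t 16.6 h,y,v rel eye -2.8 0.4 45.9 F [ 0.3  0.4 -1.5] w 0.24 yawerr deg -0.29 toolz [-0.  0. -1.]
[[313.12873365 210.64499715]]
160 ******************+=======*%@@@@@@@@@@@@@@@@@@@@@@@@@@@@@@@@@@@@@@@@@@@@@@@
162 *******************========*%@@@@@@@@@@@@@@@@@@@@@@@@@@@@@@@@@@@@@@@@@@@@@@
164 *******************+========#@@@@@@@@@@@@@@@@@@@@@@@@@@@@@@@@@@@@@@@@@@@@@@
166 ********************+=-=====+#@@@@@@@@@@@@@@@@@@@@@@@@@@@@@@@@@@@@@@@@@@@@@
168 *********************==-===-=*%@@@@@@@@@@@@@@@@@@@@@@@@@@@@@@@@@@@@@@@@@@@@
170 **********************=====-==+#@@@@@@@@@@@@@@@@@@@@@@@@@@@@@@@@@@@@@@@@@@@
172 ***********************========+*%@@@@@@@@@@@@@@@@@@@@@@@@@@@@@@@@@@@@@@@@@
174 ************************=========+#@@@@@@@@@@@@@@@@@@@@@@@@@@@@@@@@@@@@@@@@
176 *************************==========*%@@@@@@@@@@@@@@@@@@@@@@@@@@@@@@@@@@@@@@
178 **************************+=======-=+*%@@@@@@@@@@@@@@@@@@@@@@@@@@@@@@@@@@@@
180 ****************************+======--=+*%@@@@@@@@@@@@@@@@@@@@@@@@@@@@@@@@@@
182 ***********************++****+=====-=====+#%@@@@@@@@@@@@@@@@@@@@@@%#*******
184 ********
[... 4087 characters left out ...]
.:=+++====-=+++-.................:-=++++
138 ...........:=+++=====++++-.................--=++++
139 ...........-++======+++++-................:-==++++
140 ...........-++======+++*+=:...............-====+++
141 ..........:=++======+++**+=-:............:==+==+++
142 ..........:=+++======++**++==-:...:-=-:..:++*+++**
143 ..........-=+++=======+**++===--::-+#*+-:-+++++***
144 .........:=++++=====-=++*++=======+####*==+==---==
145 .........:=++++=====-=++++++++=++*######**+=::...:
146 .........-=+==+=======++++++++++*#########*+=-....
147 .........-=+==+==+==+++++++++++*############*+-:..
148 ........:=++==++++++++++++==++*###############*=-:
149 ........:=++==+===+++++++++=++*################*+=
```

The tip is in the hole without contact, about 2 mm off toward −y. I'll centre it and start pivoting the pin in the pads toward the robot.

Emit:
arm_command(
  plan=[
    {"fingers":1,"tx":0.0,"ty":0.002,"tz":0,"twist":0},
    {"fingers":1,"tx":0.005,"ty":0.002,"tz":0.0,"twist":0},
    {"fingers":1,"tx":0.01,"ty":0.002,"tz":0.0004,"twist":0},
    {"fingers":1,"tx":0.015,"ty":0.002,"tz":0.0008,"twist":0},
    {"fingers":1,"tx":0.0192,"ty":0.002,"tz":0.0013,"twist":0},
    {"fingers":1,"tx":0.0192,"ty":0.002,"tz":0.0013,"twist":0},
  ],
)

```text
time: 17.45
eef_pos: [0.5949, -0.2133, 0.2026]
orientation: [0.003, -0.108, 0.994, -0.001]
contact_force: [4.2, -0.2, -0.1]
gripper_width: 0.238
grasp_force: 58.8
```

```bash
python3 - <<'E'
from st import *
from art import *
o,T,eye,H,M=st();print(o["ft_torque"].round(2))
b=snapshot("side");art(b,310,360,110,150)
E
```

```text
t 17.45 h,y,v rel eye -19.4 1.2 46.6 F [ 4.2 -0.2 -0.1] w 0.238 yawerr deg -0.3 toolz [ 0.007 -0.002 -1.   ]
[ 0.03 -1.43 -0.01]
110 *************************####%%##*#***********###*
111 ***************************######*#***********##*+
112 *************************########*#***********#*+=
113 *************************########*#************+--
114 *************************########*#************=:.
115 *************************########*#***********+-..
116 ++++*********************#######**************=:..
117 :----====+++************########*************+=:..
118 .......:::---====+++*****#######**************+==-
119 ...............:::----==*#######**************++++
120 .......................:=***###**++++*********++++
121 ........................=*#****+=-----====++++++++
122 ........................=#####*=:.......:::--=++++
123 .......................:+#####*=.............:=+++
124 .......................:+#####*-.............:-+++
125 .......................:+#####*-.............:-+++
126 .......................-*#####+-.............:=+++
127 .......................-*#####+:
[... 528 characters left out ...]
.:=++=====-:.:=++=:..............:-=++++
138 ...........:=++++=====--+++-...............--=++++
139 ...........-++==========+++-..............:-==++++
140 ...........=+++=======+++*+-..............-====+++
141 ..........:=++========+++*+=:............:==+==+++
142 ..........:=+++========++*++=-:...:-=-:..:+***++**
143 ..........-=++++====--=++*++===-::-+#*+-:-+++++***
144 .........:=++++=====--=++*+++=====+####*==+==---==
145 .........:=++++=====---=++++++=++*######**+=::...:
146 .........-=+=+=======---===+==++*#########*+=-....
147 .........-=+==++=+==+====--===++*###########*+-:..
148 ........:=++==++++++++=++=-==++*##############*=-:
149 ........:=++==++==++++++++===+*################*+=
```

Emit:
arm_command(
  plan=[
    {"fingers":1,"tx":0.005,"ty":0.0,"tz":0.001,"twist":0},
    {"fingers":1,"tx":0.01,"ty":0.0,"tz":0.0026,"twist":0},
    {"fingers":1,"tx":0.0145,"ty":0.0,"tz":0.004,"twist":0},
    {"fingers":1,"tx":0.0183,"ty":0.0,"tz":0.0055,"twist":0},
    {"fingers":1,"tx":0.0225,"ty":0.0,"tz":0.0078,"twist":0},
    {"fingers":1,"tx":0.0265,"ty":0.0,"tz":0.01,"twist":0},
    {"fingers":1,"tx":0.0306,"ty":0,"tz":0.0126,"twist":0},
    {"fingers":1,"tx":0.0347,"ty":0,"tz":0.0153,"twist":0},
  ],
)

```text
time: 18.5
eef_pos: [0.5607, -0.221, 0.1884]
orientation: [0.003, -0.108, 0.994, -0.002]
contact_force: [2.3, 0.1, 8.0]
gripper_width: 0.242
grasp_force: 59.4
```

```bash
python3 - <<'E'
from st import *
from art import *
o,T,eye,H,M=st();print(o["ft_torque"].round(2))
b=snapshot("side");np.save("b12.npy",b);art(b,310,370,95,150)
d=cam("side");ax=M[2]
print("axis line z=0,6,56->",[proj(d,eye+ax*k*.001).round(1).tolist() for k in(0,46,52,122)])
E
```

```text
t 18.5 h,y,v rel eye -54.5 1.2 32.3 F [2.3 0.1 8. ] w 0.242 yawerr deg -0.3 toolz [ 0.007 -0.002 -1.   ]
[ 0.18 -1.03 -0.01]
95 +++***++++*************************##%%#***##%%%%##****#####
96 ++++++====++++++++*****************##%%#*++*#%%%%#****######
97 ***++++============+++++++++********##%##***#%%%##***#######
98 ********++++++===============++++++**#%######%%%##**########
99 ***************+++++===============+*########%%%############
100 *********************++++===========*########%%%############
101 ****************************+++++==+*########%%%############
102 ************************************##%#####%%%%############
103 ************************************##%#####%%%%############
104 ***********************************###%%####%%%%############
105 ***********************************###%%####%%%#############
106 ************************************###%###%%%%#############
107 ************************************###%%%#%%%%####*****####
108 ************************************###%%%%%%%####*++++++***
109 ************************************#####%%%%%###*+=========
110 *
[... 1988 characters left out ...]
...-====+++++++++++++
141 ..........:=++===========++++=:..........:==+==+++**+++++**+
142 ..........:=+++==========++++=:...:-=-:..:+***++****+++++***
143 ..........-=+++=====--===++*+==-::-+**=-:-+++++*************
144 .........:=++++=====--==++*+++====+####*==+==---===++++++***
145 .........:=++++=====---==+++++==+*######**+=::...::------===
146 .........-=+==+======----==+==+++#########*+=-.............:
147 .........-=+==+++++=+===----==++*###########*+-:............
148 ........:=++==++++++++=++=-:-=+*##############*=-:..........
149 ........:=++=+=+=+++++++++=---=*###############*+=-:........
axis line z=0,6,56-> [[[333.2, 145.0]], [[341.1, 132.9]], [[342.1, 131.3]], [[354.6, 112.0]]]
```

Emit:
arm_command(
  plan=[
    {"fingers":1,"tx":-0.0025,"ty":0.0,"tz":0.0043,"twist":0},
    {"fingers":1,"tx":-0.005,"ty":0.0,"tz":0.0087,"twist":0},
    {"fingers":1,"tx":-0.0075,"ty":0.0,"tz":0.013,"twist":0},
    {"fingers":1,"tx":-0.01,"ty":0.0,"tz":0.0173,"twist":0},
    {"fingers":1,"tx":-0.01,"ty":0.0,"tz":0.0173,"twist":0},
  ],
)

```text
time: 19.18
eef_pos: [0.5705, -0.2188, 0.1695]
orientation: [0.003, -0.108, 0.994, -0.001]
contact_force: [6.5, 0.1, 2.2]
gripper_width: 0.242
grasp_force: 58.6
```

```bash
python3 - <<'E'
from st import *
from art import *
o,T,eye,H,M=st();print(o["ft_torque"].round(2))
b=snapshot("side");np.save("b13.npy",b);art(b,315,370,105,150)
E
```

```text
t 19.175 h,y,v rel eye -44.4 1.2 13.4 F [6.5 0.1 2.2] w 0.242 yawerr deg -0.29 toolz [ 0.005 -0.002 -1.   ]
[-0.08 -1.53 -0.06]
105 ***************************######**#%%%%###############
106 ***************************##########%%################
107 ***************************###################****#####
108 ***************************##########%%######*++++++***
109 ***************************##%######%%%#####*+=========
110 ***************************##%#####%%%######*+=========
111 ***************************##%#####%%%#####*+==========
112 ***************************###%####%%%####*+===========
113 ****************************#######%%%###*+------------
114 ****************************###%%##%%###**=:..........:
115 ****************************####%##%%###*+-............
116 ****************************###########**=:............
117 ====+++*********************###########*+=:............
118 ..:::---====+++*************###########**+===----:::...
119 ..........:::----===++++****###########**++++++========
120 ...................::----===+##########**++++++++++++++
121 ........
[... 1027 characters left out ...]
==--===+*###+-.........--=++++++++++++++
139 ......-+++=========+++++***=:........:-==++++++++++++++
140 ......=++===+======++++++++=:........-====+++++++++++++
141 .....:=++==========+++++++=-........:=++==+++**+++++**+
142 .....:=++=+========+++*+++-:.:-=-:..:+***++****+++++***
143 .....-=++++====--==++++++=-::-+#*+-:-+++++*************
144 ....:=++++=====--==++++++====+####*==+==--====++++++***
145 ....:=++++=====-:--=+++++=++*#######*+=::...::------===
146 ....-=+=++======----=====+++#########*+=-.............:
147 ....-=+==++=+==+====---==++*###########*+-:............
148 ...:=++==++++++++=++=-:-=+*##############*=-:..........
149 ...:=+++=+++=++++++++=-:-=*###############*+=-:........
```

Emit:
arm_command(
  plan=[
    {"fingers":1,"tx":-0.0025,"ty":0.0,"tz":0.0043,"twist":0},
    {"fingers":1,"tx":-0.005,"ty":0.0,"tz":0.0087,"twist":0},
    {"fingers":1,"tx":-0.0075,"ty":0.0,"tz":0.013,"twist":0},
    {"fingers":1,"tx":-0.01,"ty":0.0,"tz":0.0173,"twist":0},
    {"fingers":1,"tx":-0.011,"ty":0.0,"tz":0.019,"twist":0},
    {"fingers":1,"tx":-0.011,"ty":0.0,"tz":0.019,"twist":0},
  ],
)

```text
time: 19.98
eef_pos: [0.5807, -0.2164, 0.1504]
orientation: [0.002, -0.108, 0.994, -0.001]
contact_force: [5.1, 0.6, 4.0]
gripper_width: 0.241
grasp_force: 58.8
```

```bash
python3 - <<'E'
from st import *
from art import *
o,T,eye,H,M=st();print(o["ft_torque"].round(2))
b=snapshot("side");np.save("b14.npy",b);art(b,315,370,105,150)
E
```

```text
t 19.975 h,y,v rel eye -33.9 1.2 -5.7 F [5.1 0.6 4. ] w 0.241 yawerr deg -0.29 toolz [ 0.004 -0.002 -1.   ]
[-0.12 -1.39 -0.07]
105 **********************###%#######%%####*###############
106 **********************###%#######%%%###*###############
107 **********************###%%#####%%%%###**#####****#####
108 ***********************##%##**##%%%%##**#####*++++++***
109 ***********************####*+*##%%%###**####*+=========
110 ***********************#####*+*#%%%###***###*+=========
111 ***********************#####**##%%%###***##*+==========
112 ***********************###########%###***#*+===========
113 ***********************###############****+=-----------
114 ***********************##############*****=:..........:
115 ***********************##############****+-............
116 ***********************##############****=.............
117 ====+++****************##############****=:............
118 ..:::---====+++*********#############****+===----:::...
119 ..........:::----===+++**###########*****+++++=========
120 ...................::--=+##########******++++++++++++++
121 ........
[... 1027 characters left out ...]
==--+######*=====-:....--=++++++++++++++
139 ......-++=========+*######+:.:::.....:-==++++++++++++++
140 ......=+++=======+*######*-..........-====+++++++++++++
141 .....:=++========+*######+:.........:==+==+++**+++++**+
142 .....:=++========+*#####*=:..:-=-:..:+***++****+++++***
143 .....-=++++=====-=+#####*=-::-+#*=-:-+++++*************
144 ....:=++++=====---=+*###*+===+####*==+==---===++++++***
145 ....:=++++=====-:--=++**++++*#######*+=::...::------===
146 ....-=+===+=====-----=+++++*#########*+=-.............:
147 ....-====++++==+===---=++++*###########*+-:............
148 ...:=++==++++++++=++=---=+*##############*=-...........
149 ...:=+===+=++++++++++=---+################*+=-:........
```

Emit:
arm_command(
  plan=[
    {"fingers":0.6,"tx":0,"ty":0.0,"tz":0,"twist":0},
    {"fingers":0.55,"tx":0,"ty":0.0,"tz":0,"twist":0},
    {"fingers":0.55,"tx":0,"ty":0.0,"tz":0,"twist":0},
    {"fingers":0.55,"tx":0,"ty":0.0,"tz":-0.01,"twist":0},
    {"fingers":0.55,"tx":0,"ty":0.0,"tz":-0.04,"twist":0},
    {"fingers":0.55,"tx":0,"ty":0.0,"tz":-0.08,"twist":0},
    {"fingers":0.55,"tx":0,"ty":0.0,"tz":-0.12,"twist":0},
    {"fingers":1,"tx":0,"ty":0.0,"tz":-0.14,"twist":0},
  ],
)

```text
time: 21.02
eef_pos: [0.5796, -0.216, 0.293]
orientation: [0.002, -0.108, 0.994, -0.001]
contact_force: [-0.5, 0.5, -0.1]
gripper_width: 0.248
grasp_force: 0.0
```

```bash
python3 - <<'E'
from st import *
from art import *
o,T,eye,H,M=st()
b=snapshot("side");np.save("b15.npy",b);art(b,315,370,105,150)
w=snapshot("wrist");np.save("w15.npy",w);c=cam("wrist",o);d=cam("side");ax=M[2]
for k in(0,6,76):print(k,"wrist",proj(c,eye+ax*k*.001).round(1),"side",proj(d,eye+ax*k*.001).round(1))
art(w,275,350,120,260,2)
E
```

```text
t 21.025 h,y,v rel eye -34.9 1.9 137.0 F [-0.5  0.5 -0.1] w 0.248 yawerr deg -0.28 toolz [ 0.004 -0.002 -1.   ]
105 ****************************************###############
106 ****************************************###############
107 ****************************************######***######
108 ****************************************#####*+++++****
109 ****************************************####*+=========
110 ****************************************####*+=========
111 ****************************************###*+==========
112 ****************************************##*+===========
113 ******************************************+=-----------
114 ******************************************=:.........::
115 *****************************************+-............
116 *****************************************=:............
117 ====+++**********************************=:............
118 ..:::--=====+++**************************+===----::::.:
119 ..........:::----===++++*****************++++++========
120 ...................::----===++++*********++++++++++++++
121 ........................
[... 6747 characters left out ...]
####%%%#**++++++++++++++++++++++++++++**#%%%########***+++++
244 ++=++++++**########%%@%##****************************##%@%%%###########****
246 =======++*########%%%@%####*************************###%@%%%###########****
248 =====+*###########%%@@%###**************************###%@@%%############***
250 ++++*#############%%@@%%##############################%%@@%%###############
252 %@@@@@%%%########%%%@@@%%%%%%%%%%%%%%%%%%%%%%%%%%%%%%%%@@@%%%#########%%@@@
254 @@@@@%%%#########%%%@@@%%%%%%%%%%%%%%%%%%%%%%%%%%%%%%%%@@@%%%#########%%%@@
256 @@@@@%%%#########%%@@@@%%%%%%%%%%%%%%%%%%%%%%%%%%%%%%%%@@@@%%#########%%%@@
258 @@@@%%%#########%%%@@@@%%%######%##%##%%####%#%#####%%%@@@@%%%#########%%%@
```

Emit:
arm_command(
  plan=[
    {"fingers":1,"tx":0.005,"ty":0.0,"tz":0.03,"twist":0},
    {"fingers":1,"tx":0.005,"ty":0.0,"tz":0.07,"twist":0},
    {"fingers":1,"tx":0.005,"ty":0.0,"tz":0.09,"twist":0},
    {"fingers":1,"tx":0.005,"ty":0.0,"tz":0.095,"twist":0},
    {"fingers":1,"tx":0.003,"ty":0.0,"tz":0.0985,"twist":0},
    {"fingers":1,"tx":0.001,"ty":0.0,"tz":0.102,"twist":0},
    {"fingers":1,"tx":0.0,"ty":0.0,"tz":0.1037,"twist":0},
  ],
)

```text
time: 22.0
eef_pos: [0.5789, -0.2163, 0.188]
orientation: [0.0, -0.108, 0.994, -0.001]
contact_force: [-8.1, -0.2, 14.3]
gripper_width: -0.0
grasp_force: 7.0
```

Emit:
arm_command(
  plan=[
    {"fingers":1,"tx":-0.001,"ty":0.0,"tz":0.0017,"twist":0},
    {"fingers":1,"tx":-0.001,"ty":0.0,"tz":0.0017,"twist":0},
  ],
)

```text
time: 22.25
eef_pos: [0.5791, -0.2164, 0.188]
orientation: [0.0, -0.108, 0.994, -0.002]
contact_force: [-7.6, -0.3, 15.5]
gripper_width: -0.005
grasp_force: 7.7
```

Emit:
arm_command(
  plan=[
    {"fingers":1,"tx":-0.001,"ty":0.0,"tz":0.002,"twist":0},
    {"fingers":1,"tx":-0.001,"ty":0.0,"tz":0.004,"twist":0},
    {"fingers":1,"tx":-0.001,"ty":0.0,"tz":0.004,"twist":0},
  ],
)

```text
time: 22.62
eef_pos: [0.5792, -0.217, 0.1876]
orientation: [0.001, -0.108, 0.994, -0.003]
contact_force: [-15.8, 1.4, 32.0]
gripper_width: 0.0
grasp_force: 15.9
```

Emit:
arm_command(
  plan=[
    {"fingers":1,"tx":0.0,"ty":0.0,"tz":-0.03,"twist":0},
    {"fingers":1,"tx":0.0,"ty":0.0,"tz":-0.08,"twist":0},
    {"fingers":1,"tx":0.03,"ty":0.0,"tz":-0.13,"twist":0},
    {"fingers":1,"tx":0.06,"ty":0.0,"tz":-0.15,"twist":0},
    {"fingers":1,"tx":0.06,"ty":0.0,"tz":-0.15,"twist":0},
  ],
)

```text
time: 23.25
eef_pos: [0.5221, -0.2289, 0.3338]
orientation: [0.003, -0.107, 0.994, -0.002]
contact_force: [0.1, 0.2, -0.0]
gripper_width: 0.001
grasp_force: 0.0
```

```bash
python3 - <<'E'
from st import *
from art import *
from ptr import ptr
o,T,eye,H,M=st();w=ptr()
c=cam("wrist",o);b=snapshot("side");s=snapshot("scene");ax=M[2]
np.save("w16.npy",w);np.save("b16.npy",b)
d=cam("side");sc=cam("scene")
for k in(0,6,76):print(k,"wrist",proj(c,eye+ax*k*.001).round(1),"side",proj(d,eye+ax*k*.001).round(1))
for k in((14,0,0),(-14,0,0),(0,-14,0),(0,-15,0),(0,-15,6)):print(k,proj(c,eye+.001*np.array(k)@M).round(1))
p=proj(c,eye)[0].astype(int);art(w,p[0]-40,p[0]+45,p[1]-45,p[1]+30,1)
art(b,325,355,120,150)
E
```

```text
t 23.25 h,y,v rel eye -93.9 1.9 177.8 F [ 0.1  0.2 -0. ] w 0.001 yawerr deg -0.37 toolz [ 0.006 -0.003 -1.   ]
23.25 [ 61.6 -24.1 222.9] [ 0.13  0.19 -0.  ]
[(122, 6), (180, 4), (195, -4), (198, -2), (198, 2), (199, 0)]
0 wrist [[313.3 244. ]] side [[333.2 145. ]]
6 wrist [[313.3 243.7]] side [[334.2 143.5]]
76 wrist [[312.7 238. ]] side [[346.3 124.8]]
(14, 0, 0) [[313.4 255.2]]
(-14, 0, 0) [[313.3 233. ]]
(0, -14, 0) [[302.3 244.1]]
(0, -15, 0) [[301.5 244.1]]
(0, -15, 6) [[301.3 243.7]]
199 +++++++++++++++++++++++++++=::.:-*@@@@%@@@@@@@@@@@@@@@@@@@%@%@@@@@@@@@@@@@@@@@%@%@%@@
200 +++++++++++++++++++++++++++=::.:=#@@@@@@@@@@@@@@@@@@@@@@@@@%@@%%@@@@@@@@@@@@@@%@@@%@%
201 +++++++++++++++++++++++++++=::.:+%@@%%@@@@@@@@@@@@@@@@@@@@@%%%%%%@@@@@@@@@@@@@@@@@@@@
202 +++++++++++++++++++++++++++=::.:+%@@@@%@@@@@@@@@@@@@@@@@@@@%%@%%@%@@@@@@@@@@@%@%@%@@@
203 +++++++++++++++++++++++++++-::.:+%@@@@@@@@@@@@@@@@@@@@@@@@@@%%@@@@@@@@@@@%@@@@@@%@@@@
204 +++++++++++++++++++++++++++-::.:+%@@@%@@@@@@@@@@@@@@@@@@@@%%@%@%%@%@@@@@@@@@@@@@%@%%@
205 +======++++++++++++++++++++-:..:=%@@%@@@@@@@@@@@@@@@@@@@@@@%@
[... 6494 characters left out ...]

130 ..............:+#######+-:....
131 ..............-*######*-:.....
132 .............:+######*=:....::
133 ............:=*######+-....:::
134 -:..........-*######*=:...::::
135 ==-:.......:+#######+-::::..:-
136 +==-:.....:=*######+-:.::...:-
137 +++==-:...-*######*=:.......:-
138 ++++===-:-+######*=:.......:-=
139 ++++++===+*######+-........:-=
140 ++++++=+*#######*-.........-==
141 +++++==+*#######+:........:=++
142 ++++===+*######*=:.:-=-:..:+**
143 +++=====*######+=::-+#*+-:-+**
144 +++==--=+*####*+===+####*==+==
145 +++==----+*###*+++*######**+=:
146 +++===----=+**+++*#########*+=
147 ++++++====--=++++*###########*
148 ++++++++++=---=+*#############
149 +++++++++++=---=*#############
```

The pointer measures 0°. The pin's top in the side view matches the seated prediction, and it didn't give under a 32 N push. The arm is clear, so I'm handing in.

```bash
python3 -c "
from plant import r
print(r.close_job())"
```

```text
the job is handed in; nothing more can be done
None
```

I handed the job in at about 23 s: the knob is back at the zero stop, the locking pin is through the eyelet with its collar seated as far as I can measure, and the gripper has let go and stands clear.

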